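# Shim the front feet of a dough sheeter by feel

### The arm

A 6-joint arm with a two-finger parallel gripper is mounted at the origin on the work surface. World frame = base frame: x ahead of the robot, y to its left, z up, the work surface at z = 0. Lengths are in m, angles in rad, forces in N, time in s.
With the tool pointing down it reaches from about 0.25 to 0.725 m from the base axis. Payload 9.7 kg.
Tool frame: the origin (TCP) lies at the very end of the fingers, on their centre line; the grasp point (between the pads) lies bot.hold_point_z behind it (bot.hold_point_z is the distance from the TCP to the grasp point, in m); z points along the fingers, y is the line along which they close (so a half turn about z gives the same grasp; the last joint's range is limited). The gripper opens to 85 mm and grips with 20 to 120 N. Pads are 22 mm wide; open, the fingers measure 114 mm over their backs; the gripper's body (76 mm by 85 mm) begins 54 mm behind the grasp point. The pads swing forward as they close: fully open they stand 13 mm farther back than shut.
Start: joints at [1.241, 0.087, 0.176, 1.66, 0, 1.571], TCP at [0.178, 0.52, 0.231] pointing down, gripper open.
Joint ranges: [-3.13, 3.13], [-0.85, 1.81], [-1.15, 1.24], [-2.2, 2.28], [-1.44, 1.52], [-3.14, 3.14]. Speed limits (rad/s): [2.22, 2.22, 2.57, 3.14, 3.14, 3.14].

### API

Orientations are given as a unit quaternion [w, x, y, z].
In Python, from cell import bot gives the robot as it stands. The module is installed in compiled form; this text tells all that it offers.
- The arm moves only by the shell command python3 -m handwheel 'ROWS' [OPENING] [FORCE]. ROWS is JSON, a list of rows, each a list of 4 numbers: the shift along the world's x, y, z in mm, then the turn about the world's z in degrees. A call has exactly 5 rows; each row is the pose to reach, as a shift and turn from the pose commanded when the call began; what a row does not reach only later rows make up. A row lasts 1/12 s, in which the tool goes at most 41.7 mm and 7.16 degrees, less where a joint would pass 70% of its speed; a pose out of reach is approached as far as the arm can. A call with a gripper value outside its range is refused whole. OPENING is the closure, from -1 (fully open) to 1 (shut), set as the call begins (- or left out, the last holds). The fingers move at their own pace and stop on an object; FORCE is the grip in N (left out, the last holds). Time passes only in rows, so rows that repeat a pose let the fingers close, or fill a call up. It gives the time, the measured TCP pose, the force, the opening and the grip force at its end, in the units of the state.
- bot.get_obs(): the state, without advancing time (a new reading comes with each control period).
- bot.grab_frame(name): name is "side" or "top" or "wrist"; returns (picture, depth): 384x512x3 uint8, red, green, blue; 384x512 float32, m along the optical axis (not along the pixel's ray), 0 where there is no reading.
- bot.calibration(name): a dict with "camera_matrix" (3x3 intrinsics, pixels), "k1" (the pictures are not rectified: a ray, as slopes to the right and down, at radius r is drawn at 1 + k1 r^2 times it, then the intrinsics apply), "camera_from_world" (4x4, takes a point from world to camera coordinates); the wrist camera has in their place "tool_from_camera" (4x4, takes a point from camera to tool coordinates, whose origin is the TCP and whose axes are the flange's). Camera axes: x right, y up, looking along -z (the intrinsics and any distortion apply to the point x, -y, -z); pixel columns grow to the right and rows downward; lengths in m; the calibration is good to about 2 mm. A picture is of the moment at which its call begins: read the wrist's pose just before it. calibration takes no time and is no camera call.
- bot.hand_in(): hands the job in; it is judged then, once.
The state is a dict: "time": time; "joint_positions": joint angles; "dq": joint speeds; "joint_torque": joint torques, N m; "ee_pos": TCP position; "tcp_rot": TCP orientation; "contact_force": force on the tool from outside, world axes, zero at the start; "ft_torque": the same for the moment, N m; "grip_width": finger opening in m; "grip_force": force on a finger pad.
Only numpy, scipy, OpenCV 4.12 (cv2) and the standard library are available. Lean on these libraries where they do the work, as an engineer would, in place of code of your own. Each camera call takes 0.05 s, during which the arm holds its last target. There are 200 camera calls.

### The job

The dough sheeter on the bench has two front feet that stand clear of the bench by different amounts. Take the thick orange shim first and feel which foot it fits: slide it flat along the bench into the gap, do not force it if it jams at the edge but try the other foot, and push it gently in until its slot stops against that foot's bolt. Then slide the thin yellow shim under the other foot up to its bolt in the same way, let go, and leave everything else on the bench where it is.

Things in the scene. Friction and masses are not known exactly. Their poses are not given: they have to be found in the camera images.
- sheeter: white bench dough sheeter, 0.70 m long, 0.34 deep, bolted down; feet and bolts do not give. Origin: half-way between the front edges of its two front feet, at bench level; x into the machine, y to its left end, z up. A steel rail 42 mm high crosses the foot plates from 47 mm behind their front edge, the bed (82 mm high) from 70 mm behind. Over 20 N between a shim and it is forcing
- left_foot (a point): left (+y) front foot: middle of the front edge of its steel foot plate, at bench level; x level into the machine (the way a shim is pushed), z up. Plate 54 mm wide, 75 deep, underside clear of the bench by about 11 mm at one foot and 7 mm at the other, not known which. A 10 mm upright bolt (38 mm high) stands in the middle of its width, axis 17 to 27 mm behind the front edge, not measured
- right_foot (a point): right (-y) front foot, 340 mm from the left one: the same point, axes, sizes and unknowns as the left foot. Under each plate there is nothing but its bolt; the bolts sit in slotted holes, so they stand at different depths
- thick_shim: the thick orange painted aluminium horseshoe shim, 9.5 mm thick, 44 wide, flat on the bench. Origin: centre of the upright grip tab at its tail, 35 mm above the underside; grip it there. Tab 26 mm wide (y), 16 thick (x), top 17 above the origin. Plate from 8 mm behind to 85 mm ahead of the origin along +x, z up. Slot 14 mm wide, mouth flared, open at the +x end, ends 53 mm ahead of the origin: home, that end touches the bolt
- thin_shim: the thin yellow painted aluminium horseshoe shim, 6 mm thick, 44 wide, flat on the bench. Origin: centre of the upright grip tab at its tail, 35 mm above the underside; grip it there. Tab 26 mm wide (y), 16 thick (x), top 17 above the origin. Plate from 8 mm behind to 85 mm ahead of the origin along +x, z up. Slot 14 mm wide, mouth flared, open at the +x end, ends 53 mm ahead of the origin: home, that end touches the bolt
- thick_slot (a point): inner end of the thick shim's slot, at mid-thickness, 53 mm ahead of the shim's origin: the edge that meets the bolt; axes as the shim's
- thin_slot (a point): the same point on the thin shim
- scraper: a steel bench scraper with a black handle, about 103 x 76 mm and 20 mm high, lying near the shims; origin on its underside where blade and handle meet. To be left alone
- spanner: a steel spanner 130 mm long lying flat in front of the sheeter, between its feet; origin under its middle. To be left alone
- cup: a white paper cup, 80 mm across and 85 mm high, standing at the left; origin at the centre of its base. To be left alone
- bowl: a small steel bowl, 110 mm across and 45 mm high, at the right; origin at the centre of its base. To be left alone
- loaf_tin: a dark loaf tin with a rye loaf, 250 x 115 x 70 mm, at the right; origin at the centre of its base. To be left alone
- brush: a pastry brush 200 mm long lying at the left; origin under its middle. To be left alone
There are look-alikes about, which are no part of the job. Of the things shaped like the thick_shim, the orange one is meant.

How it is judged:
By the outcome, as a careful person would: the job done as asked, in the order asked, and still so for the second after the job is handed in, with the robot touching nothing.
It also fails if it takes over 72 s, if anything falls off the work surface, if the arm or the gripper's body presses on something with over 40 N, if the wrist force passes 120 N, or if a joint passes its speed limit or range.

## Working session

There is one attempt and no reset: what is moved stays moved. The work goes in short steps, Python scripts to look and compute and a shell command to move; the robot and the scene stay as the last step left them, time stands still between calls to the robot, and variables do not carry over. Pictures are saved under pics/ and viewed, at most 12 in all, crops included, and the job is handed in when it is done.

```bash
mkdir -p pics
cat > h.py <<'E'
import numpy as np, cv2
from cell import bot
def grab(n):
    o=bot.get_obs(); c=bot.calibration(n); im,d=bot.grab_frame(n)
    K=np.array(c["camera_matrix"]); k1=c["k1"]
    if n=="wrist":
        from scipy.spatial.transform import Rotation as R
        q=o["tcp_rot"]; T=np.eye(4); T[:3,:3]=R.from_quat([q[1],q[2],q[3],q[0]]).as_matrix(); T[:3,3]=o["ee_pos"]
        W=T@np.array(c["tool_from_camera"])
    else: W=np.linalg.inv(np.array(c["camera_from_world"]))
    return im,d,K,k1,W
def rays(px,K,k1,W):
    px=np.asarray(px,float).reshape(-1,1,2)
    u=cv2.undistortPoints(px,K,np.array([k1,0,0,0.]),).reshape(-1,2)
    return W[:3,3], np.c_[u[:,0],-u[:,1],-np.ones(len(u))]@W[:3,:3].T
def onz(px,z,K,k1,W):
    o,d=rays(px,K,k1,W); return o+d*((z-o[2])/d[:,2])[:,None]
def pts(px,dep,K,k1,W):
    o,d=rays(px,K,k1,W); p=np.asarray(px,int).reshape(-1,2); return o+d*dep[p[:,1],p[:,0]][:,None]
E
python3 - <<'E'
from h import *
ims=[]
for n in("top","side","wrist"):
    im,d,K,k1,W=grab(n); np.savez(f"{n}0.npz",im=im,d=d,K=K,k1=k1,W=W); cv2.imwrite(f"pics/{n}0.png",im[:,:,::-1]); print(n,K.round(1).tolist(),k1,W.round(3).tolist())
o=bot.get_obs();print(o, bot.hold_point_z)
E
```

```text
top [[446.0, 0.0, 255.0], [0.0, 446.0, 194.0], [0.0, 0.0, 1.0]] 0.04588170351673002 [[0.063, 0.975, -0.213, 0.205], [-0.998, 0.06, -0.019, -0.089], [-0.005, 0.214, 0.977, 1.476], [0.0, 0.0, 0.0, 1.0]]
side [[365.6, 0.0, 254.5], [0.0, 365.6, 187.4], [0.0, 0.0, 1.0]] -0.07747238986689296 [[0.959, 0.193, -0.207, 0.268], [-0.283, 0.647, -0.708, -0.92], [-0.002, 0.737, 0.675, 0.887], [0.0, 0.0, 0.0, 1.0]]
wrist [[264.7, 0.0, 257.1], [0.0, 264.7, 197.0], [0.0, 0.0, 1.0]] 0.005556091709606288 [[0.323, -0.908, -0.267, 0.111], [0.947, 0.309, 0.092, 0.543], [-0.001, -0.282, 0.959, 0.373], [0.0, 0.0, 0.0, 1.0]]
{'time': 0.15, 'joint_positions': array([ 1.24103660e+00,  8.73345415e-02,  1.75331407e-01,  1.65978549e+00,
       -1.71511880e-06,  1.57084417e+00]), 'dq': array([ 6.11898591e-04,  9.08908474e-04,  9.28640828e-04,  3.73612432e-05,
        3.54063015e-04, -1.09874435e-03]), 'joint_torque': array([-3.34679462e-04, -5.20761931e+01,  4.65045154e+01,  1.38533520e-02,
        1.75874743e-05, -3.03295019e-05]), 'ee_pos': array([0.17804622, 0.52021142, 0.23075331]), 'tcp_rot': array([-8.05768960e-05,  1.64157397e-01,  9.86434034e-01, -4.89561165e-04]), 'contact_force': array([ 0.61079743,  0.3174141 , -0.13834327]), 'ft_torque': array([ 0.02667106, -0.03546665,  0.02136162]), 'grip_force': 0.0, 'grip_width': 0.08554050547679413} 0.0187
```

View pics/top0.png

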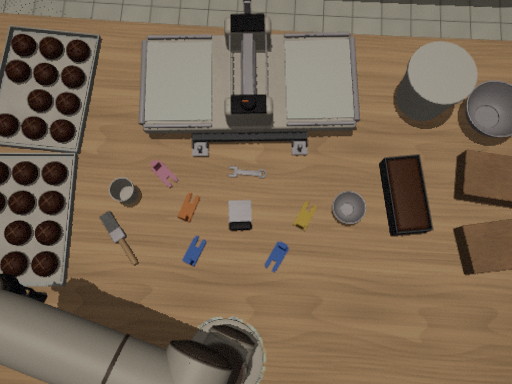

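View pics/side0.png

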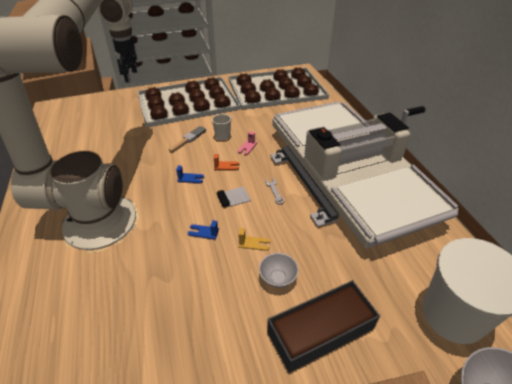

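The top view shows the orange shim at (189,207), the yellow one at (305,215), and the feet at (200,148) left and (300,147) right. The spanner is between the feet at (247,172).

Run:
```python
from h import *
from cell import bot
for n in("top","side"):
    z=np.load(n+"0.npz"); im,d,K,k1,W=[z[k] for k in("im","d","K","k1","W")]; k1=float(k1)
    hsv=cv2.cvtColor(im,cv2.COLOR_RGB2HSV)
    for nm,lo,hi in(("or",(5,190,120),(14,255,255)),("ye",(20,170,120),(32,255,255))):
        m=cv2.inRange(hsv,lo,hi); c,l,s,ce=cv2.connectedComponentsWithStats(m)
        for i in np.argsort(-s[1:,4])[:2]+1:
            if s[i,4]<30: continue
            v,u=np.where(l==i); px=np.c_[u,v]; P=pts(px,d,K,k1,W)
            t=P[P[:,2]>0.035]; b=P[P[:,2]<0.02]
            print(n,nm,s[i],P.mean(0).round(3),"tab",t.mean(0).round(4) if len(t) else 0,len(t),P[:,2].max().round(4),"plate",b.mean(0).round(4))
z=np.load("top0.npz");print(pts([(200,148),(300,147),(194,155),(306,155),(247,172),(240,208)],z["d"],z["K"],float(z["k1"]),z["W"]).round(3))
a=cv2.resize(np.load("top0.npz")["im"][125:245,130:330],None,fx=4,fy=4,interpolation=cv2.INTER_CUBIC)
cv2.imwrite("pics/a.png",a[:,:,::-1])
```

```text
side or [215 162  23   7 111] [0.468 0.151 0.009] tab 0 0 0.0235 plate [0.4689 0.1508 0.0085]
[[ 0.669  0.135  0.028]
 [ 0.692 -0.204  0.034]
 [ 0.648  0.155  0.013]
 [ 0.675 -0.228  0.002]
 [ 0.601 -0.029  0.004]
 [ 0.475 -0.014  0.003]]
```

View pics/a.png

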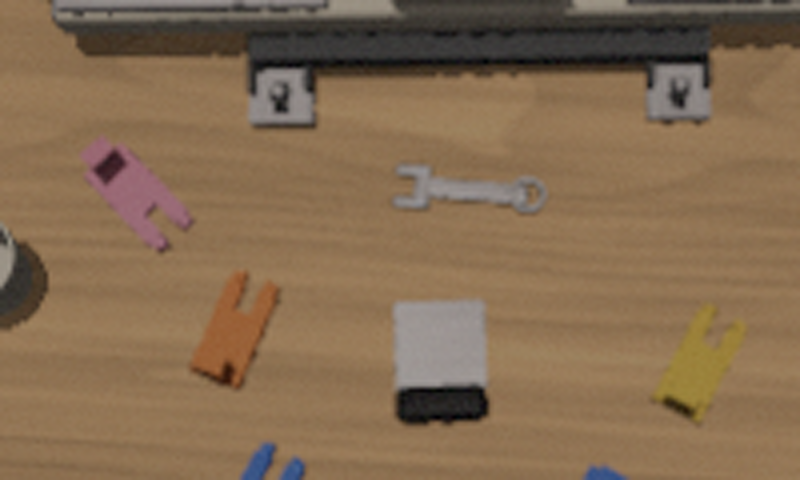

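The enlarged crop shows the orange shim with its tail at lower left and its slot pointing up and to the right, turned about -25°. The yellow one lies the same way. Each foot plate has its bolt near mid-width.

```bash
cat >> h.py <<'E'
RNG={"or":((3,130,60),(15,255,255)),"ye":((21,140,60),(34,255,255))}
def mask(im,nm):
    hsv=cv2.cvtColor(im,cv2.COLOR_RGB2HSV); return cv2.inRange(hsv,*RNG[nm])
E
python3 - <<'E'
from h import *
for n in("top","side"):
    z=np.load(n+"0.npz"); im,d,K,k1,W=[z[k] for k in("im","d","K","k1","W")]; k1=float(k1)
    for nm in RNG:
        m=mask(im,nm); c,l,s,ce=cv2.connectedComponentsWithStats(m)
        for i in np.argsort(-s[1:,4])[:3]+1:
            if s[i,4]<40 : continue
            v,u=np.where(l==i); P=pts(np.c_[u,v],d,K,k1,W)
            if not(.35<P[:,0].mean()<.6): continue
            (_,_),(w,h),a=cv2.minAreaRect((P[:,:2]*1000).astype(np.float32)); t=P[P[:,2]>0.03]
            x=P[:,:2]-P[:,:2].mean(0); e=np.linalg.svd(x,full_matrices=0)[2][0]
            print(n,nm,s[i],"mean",P.mean(0).round(4),"zmax",P[:,2].max().round(3),"tab",len(t),t.mean(0).round(4),"yaw",np.degrees(np.arctan(e[1]/e[0])).round(1),w,h,a)
z=np.load("top0.npz");im=z["im"];print(im[207,189],im[218,303])
E
```

```text
top or [391 161  28  67 551] mean [ 0.534  -0.5344  0.0734] zmax 1.476 tab 551 [ 0.534  -0.5344  0.0734] yaw 7.9 198.64810180664062 623.5223388671875 47.10525894165039
top or [177 193  23  29 346] mean [0.464  0.1579 0.0155] zmax 0.06 tab 50 [0.4292 0.1697 0.0502] yaw -12.8 45.48794174194336 96.91111755371094 73.54034423828125
top ye [294 202  22  28 277] mean [ 0.4583 -0.2288  0.0194] zmax 1.476 tab 50 [ 0.4234 -0.2131  0.0805] yaw -26.9 42.066925048828125 339.49627685546875 64.70220947265625
side or [ 275  288   97   67 3178] mean [ 0.5432 -0.5598  0.0716] zmax 0.887 tab 3178 [ 0.5432 -0.5598  0.0716] yaw 16.2 565.782470703125 189.04881286621094 40.57248306274414
side or [212 153  28  18 322] mean [0.4658 0.1579 0.0118] zmax 0.053 tab 42 [0.4335 0.1613 0.0453] yaw -21.0 117.78654479980469 106.31195068359375 76.3981704711914
[151  93  51] [154 130  59]
```

```bash
python3 -m handwheel '[[22,-34,0,0],[44,-68,0,0],[66,-102,0,0],[88,-136,0,0],[110,-170,0,0]]' -1 40; python3 -m handwheel '[[22,-34,0,0],[44,-68,0,0],[66,-102,0,0],[88,-136,0,0],[110,-170,0,0]]'
python3 -m handwheel '[[0,0,0,0],[0,0,0,0],[0,0,0,0],[0,0,0,0],[0,0,0,0]]'
python3 - <<'E'
from h import *
im,d,K,k1,W=grab("wrist"); np.savez("w1.npz",im=im,d=d,K=K,k1=k1,W=W); cv2.imwrite("pics/w1.png",im[:,:,::-1])
m=mask(im,"or"); c,l,s,ce=cv2.connectedComponentsWithStats(m)
i=1+np.argmax(s[1:,4]); v,u=np.where(l==i); P=pts(np.c_[u,v],d,K,k1,W)
print(s[i],np.percentile(P[:,2],[1,5,50,95,99]).round(4))
t=P[P[:,2]>.04]; print("tab",t.mean(0),cv2.minAreaRect((t[:,:2]*1000).astype(np.float32)))
b=P[P[:,2]<.02]; print("plate",b.mean(0),cv2.minAreaRect((b[:,:2]*1000).astype(np.float32)))
E
```

```text
time: 0.57
ee_pos: [0.2885, 0.3487, 0.231]
tcp_rot: [-0.0, 0.164, 0.986, -0.0]
contact_force: [0.4, 0.3, 0.3]
grip_width: 0.0855
grip_force: 0.0
time: 0.98
ee_pos: [0.3986, 0.1785, 0.2313]
tcp_rot: [0.0, 0.164, 0.986, 0.0]
contact_force: [1.0, 1.0, 0.9]
grip_width: 0.0854
grip_force: 0.0
time: 1.4
ee_pos: [0.3975, 0.1815, 0.2313]
tcp_rot: [-0.0, 0.163, 0.987, 0.0]
contact_force: [0.3, 0.1, 0.1]
grip_width: 0.0853
grip_force: 0.0
[ 232  185   41   69 1741] [-0.0015 -0.0004  0.0092  0.0519  0.0527]
tab [0.43160273 0.17049108 0.0556401 ] ((385.1216125488281, 182.09024047851562), (26.027027130126953, 117.181396484375), 76.07878875732422)
plate [0.46873615 0.15678423 0.00790779] ((467.5976867675781, 150.7078094482422), (58.467010498046875, 110.16426086425781), 72.52812194824219)
```

View pics/w1.png

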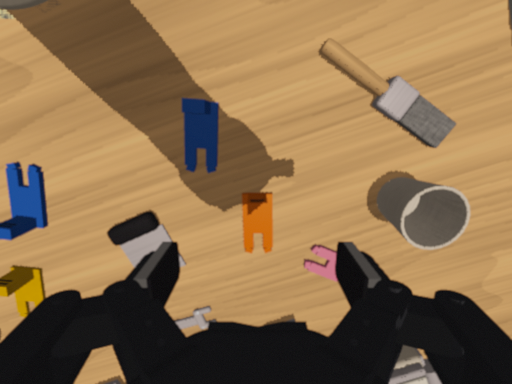

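The wrist view shows the orange shim at (258,222), lying nearly along the image's vertical, so its yaw is close to the tool's. The scraper is at (150,240), the cup at (420,210) and the pink look-alike at (322,262).

```bash
cat >> h.py <<'E'
def shim(f,nm,th):
    im,d,K,k1,W=f; m=mask(im,nm); c,l,s,ce=cv2.connectedComponentsWithStats(m)
    i=1+np.argmax(s[1:,4]); v,u=np.where(l==i); P=pts(np.c_[u,v],d,K,k1,W)
    t=P[(P[:,2]>.047)&(P[:,2]<.056)]; b=P[abs(P[:,2]-th)<.003]
    rt=cv2.minAreaRect((t[:,:2]*1000).astype(np.float32)); rb=cv2.minAreaRect((b[:,:2]*1000).astype(np.float32))
    print("tab",len(t),t.mean(0).round(4),rt); print("plate",len(b),b.mean(0).round(4),rb)
    return t,b
E
python3 - <<'E'
from h import *
z=np.load("w1.npz"); f=[z[k] for k in("im","d","K","k1","W")]; f[3]=float(f[3])
shim(f,"or",.0095)
# triangulate tab top between top cam and wrist: lateral edges row by row
im,d,K,k1,W=f; m=mask(im,"or"); 
for v in range(186,254,6):
    u=np.where(m[v,235:280])[0]+235
    if len(u): print(v,u.min(),u.max(),pts([(u.min(),v),(u.max(),v)],d,K,k1,W).round(4).tolist(), onz([(u.min()-.5,v),(u.max()+.5,v)],.0095,K,k1,W)[:,:2].round(4).tolist())
E
```

```text
tab 259 [0.4335 0.1699 0.0514] ((434.0235290527344, 169.48544311523438), (25.777225494384766, 16.41266441345215), 72.7425308227539)
plate 1153 [0.4726 0.1573 0.009 ] ((471.1322937011719, 157.38201904296875), (43.23384094238281, 94.6900405883789), 72.27853393554688)
186 235 263 [[0.4086, 0.144, -0.0012], [0.4212, 0.1828, 0.0006]] [[0.4061, 0.145], [0.4193, 0.184]]
192 241 271 [[0.4197, 0.1494, -0.0002], [0.4323, 0.1912, 0.0049]] [[0.4171, 0.1501], [0.4313, 0.192]]
198 237 272 [[0.4265, 0.1406, -0.0006], [0.4401, 0.1899, 0.0094]] [[0.4237, 0.1417], [0.4403, 0.1906]]
204 236 272 [[0.3303, 0.2045, 0.3737], [0.4488, 0.1872, 0.009]] [[0.4317, 0.1372], [0.4489, 0.1879]]
210 242 272 [[0.4469, 0.1411, -0.0018], [0.4574, 0.1844, 0.0095]] [[0.4432, 0.1423], [0.4576, 0.1851]]
216 242 272 [[0.4552, 0.1383, 0.0005], [0.4666, 0.1815, 0.0086]] [[0.4519, 0.1392], [0.4665, 0.1822]]
222 242 272 [[0.4645, 0.1349, -0.0001], [0.4754, 0.1786, 0.009]] [[0.4608, 0.136], [0.4754, 0.1794]]
228 243 272 [[0.4744, 0.133, -0.0007], [0.4849, 0.1756, 0.008]] [[0.4703, 0.1342], [0.4845, 0.1764]]
234 243 272 [[0.4841, 0.1295, -0.0015], [0.4934, 0.1728, 0.0097]] [[0.4794, 0.131], [0.4938, 0.1735]]
240 243 272 [[0.493, 0.1265, 0.0001], [0.503, 0.1698, 0.0093]] [[0.4886, 0.1277], [0.5031, 0.1705]]
246 243 272 [[0.5025, 0.1231, 0.0004], [0.5122, 0.1668, 0.0098]] [[0.498, 0.1244], [0.5126, 0.1675]]
252 246 269 [[0.5146, 0.1237, -0.0013], [0.5257, 0.1581, -0.0005]] [[0.509, 0.1253], [0.5208, 0.16]]
```

```bash
python3 -m handwheel '[[36,-11,-30,1.4],[36,-11,-60,1.4],[36,-11,-95,1.4],[36,-11,-130,1.4],[36,-11,-150,1.4]]' -1 40; python3 -m handwheel '[[0,0,-15,0],[0,0,-30,0],[0,0,-45,0],[0,0,-56,0],[0,0,-62,0]]'
python3 -m handwheel '[[0,0,0,0],[0,0,0,0],[0,0,0,0],[0,0,0,0],[0,0,0,0]]'
```

```text
time: 1.87
ee_pos: [0.4323, 0.1697, 0.0774]
tcp_rot: [-0.002, 0.151, 0.988, -0.001]
contact_force: [-0.8, 0.3, -0.0]
grip_width: 0.0855
grip_force: 0.0
time: 2.28
ee_pos: [0.4332, 0.1698, 0.0179]
tcp_rot: [-0.001, 0.151, 0.988, -0.0]
contact_force: [-0.2, 0.6, 0.1]
grip_width: 0.0853
grip_force: 0.0
time: 2.7
ee_pos: [0.4346, 0.1695, 0.02]
tcp_rot: [0.001, 0.152, 0.988, 0.0]
contact_force: [0.7, -0.2, -0.3]
grip_width: 0.0853
grip_force: 0.0
```

```bash
python3 -m handwheel '[[0,0,0,0],[0,0,0,0],[0,0,0,0],[0,0,0,0],[0,0,0,0]]' 1 50; python3 -m handwheel '[[0,0,0,0],[0,0,0,0],[0,0,0,0],[0,0,0,0],[0,0,0,0]]'
python3 -m handwheel '[[0,0,10,0],[0,0,20,0],[0,0,30,0],[0,0,40,0],[0,0,40,0]]'
python3 - <<'E'
from h import *
# feet from top (arm may occlude, use first pictures)
for n in("top","side"):
    z=np.load(n+"0.npz"); im,d,K,k1,W=[z[k] for k in("im","d","K","k1","W")]; k1=float(k1)
    cv2.imwrite(f"pics/feet_{n}.png",cv2.resize((im[130:165,185:315] if n=="top" else im[145:235,260:350]),None,fx=6,fy=6,interpolation=cv2.INTER_NEAREST)[:,:,::-1])
    v,u=np.mgrid[0:384,0:512]; P=pts(np.c_[u.ravel(),v.ravel()],d,K,k1,W).reshape(384,512,3)
    hsv=cv2.cvtColor(im,cv2.COLOR_RGB2HSV); g=(hsv[...,1]<50)&(hsv[...,2]>90)
    for nm,y in(("L",.14),("R",-.2)):
        s=g&(abs(P[...,1]-y)<.06)&(P[...,0]>.6)&(P[...,0]<.71)&(P[...,2]>.005)&(P[...,2]<.03)
        Q=P[s]; 
        if len(Q): print(n,nm,len(Q),Q.mean(0).round(4),np.percentile(Q,[2,50,98],0).round(4).tolist(),cv2.minAreaRect((Q[:,:2]*1000).astype(np.float32)))
im,d,K,k1,W=f=grab("wrist"); np.savez("w2.npz",im=im,d=d,K=K,k1=k1,W=W); cv2.imwrite("pics/w2.png",im[:,:,::-1])
E
```

```text
time: 3.12
ee_pos: [0.4341, 0.1693, 0.0193]
tcp_rot: [0.0, 0.152, 0.988, 0.0]
contact_force: [-1.3, 2.5, 11.1]
grip_width: 0.0257
grip_force: 16.8
time: 3.53
ee_pos: [0.4342, 0.1694, 0.0194]
tcp_rot: [0.0, 0.152, 0.988, 0.0]
contact_force: [-0.4, -0.9, 2.7]
grip_width: 0.0254
grip_force: 49.7
time: 3.95
ee_pos: [0.4353, 0.1698, 0.0621]
tcp_rot: [0.002, 0.152, 0.988, 0.001]
contact_force: [1.0, -0.2, -1.0]
grip_width: 0.0257
grip_force: 49.1
top L 166 [0.6682 0.1364 0.0192] [[0.6476, 0.1108, 0.0113], [0.666, 0.1354, 0.019], [0.6942, 0.1614, 0.0273]] ((670.4650268554688, 138.1816864013672), (47.084693908691406, 52.3917350769043), 7.591765403747559)
top R 123 [ 0.6885 -0.202   0.0163] [[0.6717, -0.2281, 0.0093], [0.6877, -0.1991, 0.0165], [0.7084, -0.178, 0.0258]] ((691.3881225585938, -202.97299194335938), (36.93204116821289, 52.19165802001953), 7.235913276672363)
side L 81 [0.6682 0.1305 0.0186] [[0.6499, 0.1048, 0.0126], [0.6652, 0.1296, 0.0187], [0.6942, 0.1578, 0.0284]] ((673.2281494140625, 131.7005157470703), (48.380775451660156, 53.94994354248047), 4.135111331939697)
side R 112 [ 0.6896 -0.2093  0.0151] [[0.6762, -0.2331, 0.0104], [0.6887, -0.2122, 0.0146], [0.7071, -0.1827, 0.027]] ((692.603515625, -206.99627685546875), (32.828269958496094, 55.5572509765625), 2.6676688194274902)
```

View pics/w2.png

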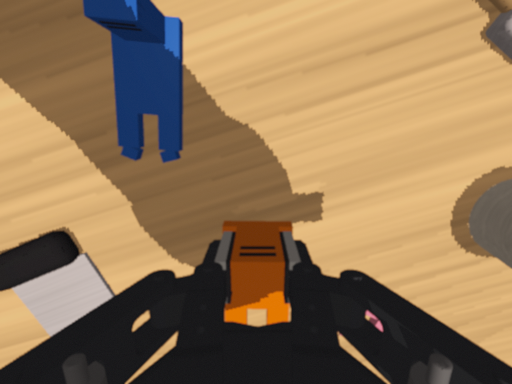

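The wrist view shows the orange tab held between the pads at (258,260). Nothing else has moved. Next I'll raise and turn the tool so the wrist camera sees both feet.

```bash
python3 -m handwheel '[[0,0,36,0],[0,-15,64,7],[10,-40,90,14],[20,-65,110,21],[30,-90,130,28]]'; python3 -m handwheel '[[5,-15,22,7],[10,-30,44,14],[16,-45,66,21],[16,-60,88,28],[16,-80,110,35]]'
python3 -m handwheel '[[0,0,0,7],[0,0,0,14],[0,0,0,21],[0,0,0,27],[0,0,0,27]]'
python3 -m handwheel '[[0,0,0,0],[0,0,0,0],[0,0,0,0],[0,0,0,0],[0,0,0,0]]'
python3 - <<'E'
from h import *
im,d,K,k1,W=f=grab("wrist"); np.savez("w3.npz",im=im,d=d,K=K,k1=k1,W=W); cv2.imwrite("pics/w3.png",im[:,:,::-1]); print(W.round(3).tolist())
E
```

```text
time: 4.42
ee_pos: [0.4643, 0.0785, 0.1905]
tcp_rot: [0.0, -0.095, 0.995, 0.0]
contact_force: [1.5, 0.2, -0.8]
grip_width: 0.0249
grip_force: 49.7
time: 4.83
ee_pos: [0.4801, -0.0011, 0.2998]
tcp_rot: [-0.0, -0.39, 0.921, 0.0]
contact_force: [1.1, -0.1, -1.3]
grip_width: 0.0251
grip_force: 49.7
time: 5.25
ee_pos: [0.4801, -0.0007, 0.2989]
tcp_rot: [-0.0, -0.593, 0.805, 0.0]
contact_force: [0.3, -0.0, -1.0]
grip_width: 0.0254
grip_force: 49.7
time: 5.67
ee_pos: [0.4801, -0.0006, 0.2993]
tcp_rot: [-0.0, -0.591, 0.807, 0.0]
contact_force: [0.6, -0.0, -1.3]
grip_width: 0.0251
grip_force: 49.7
[[-0.954, -0.288, -0.084, 0.459], [0.3, -0.915, -0.27, -0.069], [0.001, -0.283, 0.959, 0.442], [0.0, 0.0, 0.0, 1.0]]
```

View pics/w3.png

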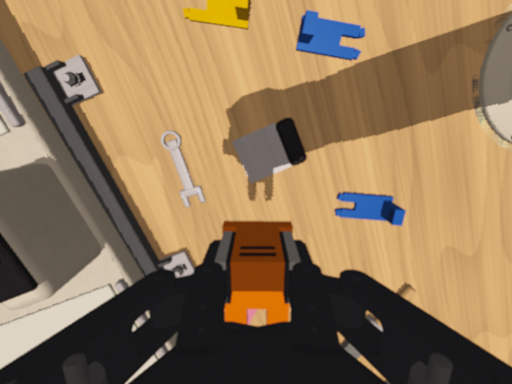

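The right foot is fully visible at (75,78), but the left foot at (180,265) is partly hidden by the gripper. I'll take a second view 70 mm further left.

```bash
python3 -m handwheel '[[0,30,0,0],[0,60,0,0],[0,70,0,0],[0,70,0,0],[0,70,0,0]]'
python3 -m handwheel '[[0,0,0,0],[0,0,0,0],[0,0,0,0],[0,0,0,0],[0,0,0,0]]'
python3 - <<'E'
from h import *
im,d,K,k1,W=f=grab("wrist"); np.savez("w4.npz",im=im,d=d,K=K,k1=k1,W=W)
a=np.load("w3.npz")["im"][40:120,30:130]; 
u=lambda x:cv2.resize(x,(400,320),interpolation=cv2.INTER_NEAREST)
# right crops, left crop
cv2.imwrite("pics/w4.png",np.hstack([u(a),u(im[190:270,120:220])])[:,:,::-1]); cv2.imwrite("pics/w4full.png",im[:,:,::-1])
for nm,s,(r0,r1,c0,c1) in(("R",np.load("w3.npz"),(40,120,30,130)),("R4",np.load("w4.npz"),(0,100,10,130)),("L",np.load("w4.npz"),(180,275,120,225))):
    im,d,K,k1,W=[s[k] for k in("im","d","K","k1","W")]
    v,uu=np.mgrid[r0:r1,c0:c1]; px=np.c_[uu.ravel(),v.ravel()]; P=pts(px,d,K,float(k1),W)
    h=cv2.cvtColor(im,cv2.COLOR_RGB2HSV)[px[:,1],px[:,0]]
    ok=(P[:,2]>.010)&(P[:,2]<.026)&(P[:,0]>.62)&(h[:,1]<60)
    Q=P[ok]; print(nm,len(Q),np.median(Q,0).round(4),np.percentile(Q[:,2],[5,25,50,75,95]).round(4),cv2.minAreaRect((Q[:,:2]*1000).astype(np.float32)))
    b=P[(P[:,2]>.029)&(P[:,2]<.045)&(P[:,0]<np.median(Q[:,0])+.012)&(abs(P[:,1]-np.median(Q[:,1]))<.02)]; print(" bolt",len(b),b.mean(0).round(4),np.median(b,0).round(4))
E
```

```text
time: 6.13
ee_pos: [0.4801, 0.0696, 0.2992]
tcp_rot: [-0.0, -0.592, 0.806, -0.0]
contact_force: [-0.0, 0.5, -0.4]
grip_width: 0.0252
grip_force: 49.7
time: 6.55
ee_pos: [0.4802, 0.0689, 0.2993]
tcp_rot: [0.0, -0.591, 0.807, -0.0]
contact_force: [-0.2, 0.1, -1.7]
grip_width: 0.0255
grip_force: 49.7
R 1319 [ 0.6977 -0.2008  0.0153] [0.0129 0.0145 0.0153 0.0166 0.0241] ((699.0640258789062, -191.32177734375), (49.444210052490234, 78.30926513671875), 4.463322639465332)
 bolt 114 [ 0.6969 -0.2018  0.0334] [ 0.6966 -0.2017  0.0328]
R4 1650 [ 0.6983 -0.1986  0.0154] [0.0128 0.0144 0.0154 0.0186 0.0245] ((698.3069458007812, -170.82533264160156), (50.65591812133789, 120.39276123046875), 3.260559320449829)
 bolt 159 [ 0.6982 -0.2002  0.0326] [ 0.6978 -0.2012  0.0308]
L 799 [0.6716 0.1317 0.0186] [0.0168 0.0179 0.0186 0.0196 0.0247] ((675.6293334960938, 98.58653259277344), (50.52938461303711, 128.10284423828125), 4.089099884033203)
 bolt 77 [0.6698 0.1319 0.0329] [0.6692 0.1335 0.0317]
```

View pics/w4.png

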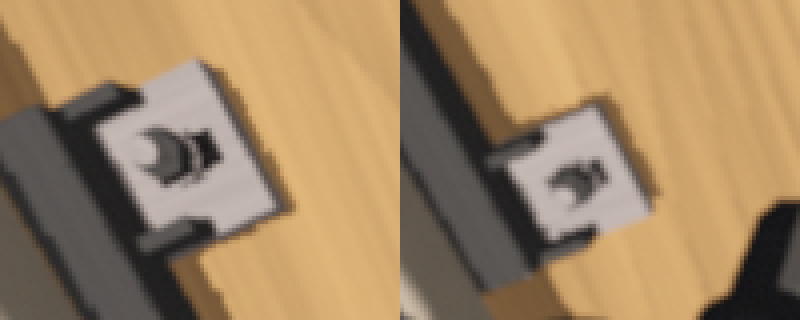

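The crops show both foot plates with clear front corners. The right foot's top-face corners are at (205,65) and (278,208) in its crop; the left foot's are at (598,103) and (650,205). The bolts are mid-width.

Run:
```python
from h import *
def C(n,px,z):
    s=np.load(n); return onz(px,z,s["K"],float(s["k1"]),s["W"])[:,:2]
R=C("w3.npz",[(30+205/4-.5,40+65/4-.5),(30+278/4-.5,40+208/4-.5)],.0155)
L=C("w4.npz",[(120+198/4-.5,190+103/4-.5),(120+250/4-.5,190+205/4-.5)],.0187)
for P in(R,L): print(P.round(4).tolist(),P.mean(0).round(4),np.linalg.norm(P[0]-P[1]).round(4),np.degrees(np.arctan2(*(P[1]-P[0])*[-1,1])).round(2))
r,l=R.mean(0),L.mean(0);v=l-r;print("base",np.linalg.norm(v),"yaw",np.degrees(np.arctan2(-v[0],v[1])))
# slices of plate points in L/R along y
for n,z0,y0 in(("w3.npz",.0155,-.2),("w4.npz",.0187,.135)):
    s=np.load(n); im,d,K,k1,W=[s[k] for k in("im","d","K","k1","W")]
    v_,u_=np.mgrid[0:300,0:260]; P=pts(np.c_[u_.ravel(),v_.ravel()],d,K,float(k1),W); c,sn=np.cos(np.radians(4)),np.sin(np.radians(4))
    q=P[(abs(P[:,2]-z0)<.0035)&(abs(P[:,1]-y0)<.045)&(P[:,0]>.62)&(P[:,0]<.72)]; X=q[:,0]*c+q[:,1]*sn; Y=-q[:,0]*sn+q[:,1]*c
    m=X<np.percentile(X,2)+.03
    lo,hi=np.percentile(Y[m],[1,99]); x0=np.percentile(X,1); print(n,"front",x0.round(4),"Y",lo.round(4),hi.round(4),"mid world",((np.array([c,sn])*x0+np.array([-sn,c])*(lo+hi)/2)).round(4))
```

```text
[[0.6759, -0.2288], [0.6731, -0.1776]] [ 0.6745 -0.2032] 0.0513 3.07
[[0.6491, 0.1053], [0.6459, 0.1561]] [0.6475 0.1307] 0.0509 3.57
base 0.33494673152811977 yaw 4.625284722660122
w3.npz front 0.6597 Y -0.2777 -0.2246 mid world [ 0.6757 -0.2046]
w4.npz front 0.6559 Y 0.0612 0.1143 mid world [0.6482 0.1333]
```

```bash
python3 -m handwheel '[[14,12,-35,-7],[28,24,-70,-14],[42,36,-105,-21],[56,48,-140,-28],[71,57,-170,-35]]'
python3 -m handwheel '[[0,0,-20,-7],[0,0,-40,-14],[0,0,-60,-21],[0,0,-75,-28],[0,0,-85,-33.2]]'
python3 -m handwheel '[[0,0,-8,0],[0,0,-16,0],[0,0,-20,0],[0,0,-20,0],[0,0,-20,0]]'
python3 -m handwheel '[[0,0,-2,0],[0,0,-4,0],[0,0,-5,0],[0,0,-5,0],[0,0,-5,0]]'
python3 - <<'E'
from h import *
for n in("top","side"):
    f=grab(n); im=f[0]; np.savez(n+"1.npz",im=im,d=f[1],K=f[2],k1=f[3],W=f[4])
    try: shim(f,"or",.0095)
    except Exception as e: print(e)
a=cv2.resize(np.load("top1.npz")["im"][120:220,160:260],(400,400)); b=cv2.resize(np.load("side1.npz")["im"][130:230,200:300],(400,400))
cv2.imwrite("pics/s1.png",np.hstack([a,b])[:,:,::-1]); print(bot.get_obs()["contact_force"],bot.get_obs()["ee_pos"])
E
```

```text
time: 7.02
ee_pos: [0.551, 0.1269, 0.1269]
tcp_rot: [-0.001, -0.319, 0.948, 0.0]
contact_force: [-0.3, -0.2, -0.9]
grip_width: 0.0253
grip_force: 49.6
time: 7.43
ee_pos: [0.5503, 0.1261, 0.0421]
tcp_rot: [-0.001, -0.034, 0.999, -0.0]
contact_force: [0.9, 0.5, -0.5]
grip_width: 0.0254
grip_force: 49.6
time: 7.85
ee_pos: [0.5513, 0.1264, 0.0246]
tcp_rot: [0.0, -0.038, 0.999, 0.0]
contact_force: [-0.5, 0.1, -1.1]
grip_width: 0.0255
grip_force: 49.6
time: 8.27
ee_pos: [0.5513, 0.1264, 0.0195]
tcp_rot: [0.0, -0.038, 0.999, 0.0]
contact_force: [-0.1, 0.2, 0.2]
grip_width: 0.0254
grip_force: 49.7
tab 0 [nan nan nan] ((0.0, 0.0), (0.0, 0.0), 0.0)
plate 0 [nan nan nan] ((0.0, 0.0), (0.0, 0.0), 0.0)
tab 0 [nan nan nan] ((0.0, 0.0), (0.0, 0.0), 0.0)
plate 0 [nan nan nan] ((0.0, 0.0), (0.0, 0.0), 0.0)
[-0.71074988 -0.77941344  0.33065301] [0.55124048 0.12637122 0.01945807]h.py:28: RuntimeWarning: Mean of empty slice.
  print("tab",len(t),t.mean(0).round(4),rt); print("plate",len(b),b.mean(0).round(4),rb)
  ret = um.true_divide(
```

View pics/s1.png

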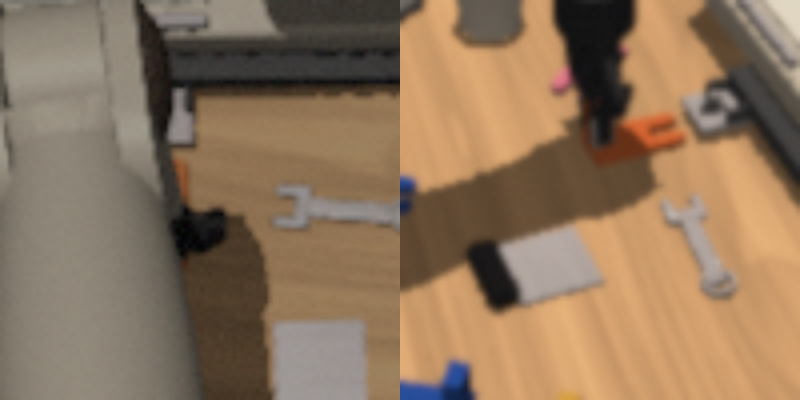

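The side view shows the orange shim flat on the bench with its prongs at (670,130), just in front of the left foot plate at (715,110) and in line with it. Next I'll feel forward slowly.

```bash
python3 -m handwheel '[[2,0.15,0,0],[4,0.3,0,0],[6,0.45,0,0],[8,0.6,0,0],[9,0.66,0,0]]'
python3 -m handwheel '[[1,0.07,0,0],[2,0.15,0,0],[3,0.22,0,0],[4,0.3,0,0],[5,0.37,0,0]]'
```

```text
time: 8.78
ee_pos: [0.5604, 0.1271, 0.0195]
tcp_rot: [0.0, -0.038, 0.999, 0.0]
contact_force: [-3.8, -0.1, 4.2]
grip_width: 0.0252
grip_force: 50.2
time: 9.2
ee_pos: [0.5652, 0.1274, 0.0195]
tcp_rot: [0.0, -0.038, 0.999, 0.0]
contact_force: [-3.8, 0.4, 4.9]
grip_width: 0.0253
grip_force: 50.4
```

```bash
python3 -m handwheel '[[1,0.07,0,0],[2,0.15,0,0],[3,0.22,0,0],[3,0.22,0,0],[3,0.22,0,0]]'
```

```text
time: 9.62
ee_pos: [0.5683, 0.1277, 0.0195]
tcp_rot: [0.0, -0.038, 0.999, 0.0]
contact_force: [-1.3, -0.8, 4.8]
grip_width: 0.0253
grip_force: 50.4
```

```bash
python3 -m handwheel '[[1.5,0.11,0,0],[3,0.22,0,0],[4.5,0.33,0,0],[6,0.44,0,0],[7,0.51,0,0]]'
python3 -m handwheel '[[1.5,0.11,0,0],[3,0.22,0,0],[4.5,0.33,0,0],[6,0.44,0,0],[7,0.51,0,0]]'
```

```text
time: 10.03
ee_pos: [0.5751, 0.1281, 0.0195]
tcp_rot: [-0.0, -0.038, 0.999, 0.0]
contact_force: [-3.2, -0.8, 5.5]
grip_width: 0.0252
grip_force: 50.7
time: 10.45
ee_pos: [0.5821, 0.1286, 0.0195]
tcp_rot: [-0.0, -0.038, 0.999, 0.0]
contact_force: [-4.1, -0.5, 6.1]
grip_width: 0.0253
grip_force: 50.7
```

```bash
python3 -m handwheel '[[1.5,0.11,0,0],[3,0.22,0,0],[4.5,0.33,0,0],[6,0.44,0,0],[7,0.51,0,0]]'
python3 -m handwheel '[[1.5,0.11,0,0],[3,0.22,0,0],[4.5,0.33,0,0],[6,0.44,0,0],[7,0.51,0,0]]'
```

```text
time: 10.87
ee_pos: [0.5891, 0.1291, 0.0195]
tcp_rot: [-0.0, -0.038, 0.999, 0.0]
contact_force: [-4.6, -1.0, 6.8]
grip_width: 0.0255
grip_force: 50.7
time: 11.28
ee_pos: [0.5961, 0.1297, 0.0195]
tcp_rot: [-0.0, -0.038, 0.999, 0.0]
contact_force: [-5.8, -0.5, 5.9]
grip_width: 0.0254
grip_force: 50.7
```

```bash
python3 -m handwheel '[[1.5,0.11,0,0],[3,0.22,0,0],[4.5,0.33,0,0],[6,0.44,0,0],[7,0.51,0,0]]'
python3 -m handwheel '[[0.7,0.05,0,0],[1.4,0.1,0,0],[2.1,0.15,0,0],[2.8,0.2,0,0],[3,0.22,0,0]]'
```

```text
time: 11.7
ee_pos: [0.6031, 0.1302, 0.0195]
tcp_rot: [-0.0, -0.038, 0.999, 0.0]
contact_force: [-3.3, -0.6, 6.3]
grip_width: 0.0251
grip_force: 50.7
time: 12.12
ee_pos: [0.6061, 0.1304, 0.0194]
tcp_rot: [-0.0, -0.038, 0.999, -0.0]
contact_force: [-3.2, -0.2, 6.9]
grip_width: 0.0252
grip_force: 50.7
```

```bash
python3 -m handwheel '[[0.5,0.04,0,0],[1,0.07,0,0],[1.5,0.11,0,0],[2,0.15,0,0],[2,0.15,0,0]]'
```

```text
time: 12.53
ee_pos: [0.6081, 0.1305, 0.0195]
tcp_rot: [0.0, -0.038, 0.999, 0.0]
contact_force: [-4.2, -0.1, 5.7]
grip_width: 0.0251
grip_force: 50.7
```

```bash
python3 -m handwheel '[[0.3,0.02,0,0],[0.6,0.04,0,0],[0.9,0.07,0,0],[1.2,0.09,0,0],[1.5,0.11,0,0]]' 1 20
python3 -m handwheel '[[0.3,0.02,0,0],[0.6,0.04,0,0],[0.9,0.07,0,0],[1.2,0.09,0,0],[1.5,0.11,0,0]]'
```

```text
time: 12.95
ee_pos: [0.6095, 0.1306, 0.0195]
tcp_rot: [-0.0, -0.038, 0.999, -0.0]
contact_force: [-3.4, -0.3, 6.3]
grip_width: 0.0253
grip_force: 50.7
time: 13.37
ee_pos: [0.611, 0.1308, 0.0195]
tcp_rot: [-0.0, -0.038, 0.999, 0.0]
contact_force: [-3.1, -0.0, 5.8]
grip_width: 0.0254
grip_force: 50.7
```

```bash
python3 -m handwheel '[[0.3,0.02,0,0],[0.6,0.04,0,0],[0.9,0.07,0,0],[1.2,0.09,0,0],[1.5,0.11,0,0]]'
```

```text
time: 13.78
ee_pos: [0.6125, 0.1309, 0.0195]
tcp_rot: [-0.0, -0.038, 0.999, 0.0]
contact_force: [-3.3, 0.4, 5.4]
grip_width: 0.0253
grip_force: 50.7
```

```bash
python3 -m handwheel '[[0.3,0.02,0,0],[0.6,0.04,0,0],[0.9,0.07,0,0],[1.2,0.09,0,0],[1.5,0.11,0,0]]'
```

```text
time: 14.2
ee_pos: [0.6131, 0.1309, 0.0195]
tcp_rot: [-0.001, -0.038, 0.999, -0.0]
contact_force: [-11.3, -0.3, 9.9]
grip_width: 0.0253
grip_force: 51.0
```

Contact: the resistance rose from 3 to 11 N at a depth that fits the bolt. The thick shim fits the left foot, so I'll release it and rise.

```bash
python3 -m handwheel '[[0,0,0,0],[0,0,0,0],[0,0,0,0],[0,0,0,0],[0,0,0,0]]' 0 40
python3 -m handwheel '[[0,0,10,0],[0,0,20,0],[0,0,40,0],[0,0,75,0],[0,0,110,0]]'
python3 -m handwheel '[[-20,-20,20,-4],[-40,-50,40,-9],[-60,-80,60,-14],[-80,-110,80,-19],[-100,-145,80,-24]]' -1
python3 -m handwheel '[[-17,-35,0,0],[-34,-70,0,0],[-50,-105,0,0],[-67,-140,0,0],[-80,-170,0,0]]'
python3 -m handwheel '[[0,0,0,0],[0,0,0,0],[0,0,0,0],[0,0,0,0],[0,0,0,0]]'
python3 - <<'E'
from h import *
im,d,K,k1,W=f=grab("wrist"); np.savez("w5.npz",im=im,d=d,K=K,k1=k1,W=W)
shim(f,"ye",.006); print(bot.get_obs()["ee_pos"],bot.get_obs()["tcp_rot"])
g=grab("top"); np.savez("top2.npz",im=g[0],d=g[1],K=g[2],k1=g[3],W=g[4])
a=cv2.resize(im,(400,300)); b=cv2.resize(g[0][120:195,160:260],(400,300),interpolation=cv2.INTER_CUBIC)
cv2.imwrite("pics/w5.png",np.hstack([a,b])[:,:,::-1])
E
```

```text
time: 14.62
ee_pos: [0.6142, 0.1309, 0.019]
tcp_rot: [-0.0, -0.038, 0.999, -0.0]
contact_force: [-0.7, -0.3, -0.6]
grip_width: 0.0426
grip_force: 0.0
time: 15.03
ee_pos: [0.6135, 0.1308, 0.1309]
tcp_rot: [-0.001, -0.038, 0.999, -0.0]
contact_force: [1.2, 0.4, 1.4]
grip_width: 0.0427
grip_force: 0.0
time: 15.45
ee_pos: [0.5142, -0.0147, 0.2148]
tcp_rot: [0.004, 0.173, 0.985, 0.001]
contact_force: [1.1, -0.3, 1.1]
grip_width: 0.0853
grip_force: 0.0
time: 15.87
ee_pos: [0.4327, -0.1858, 0.211]
tcp_rot: [0.001, 0.171, 0.985, -0.0]
contact_force: [0.8, 0.9, -0.1]
grip_width: 0.0852
grip_force: 0.0
time: 16.28
ee_pos: [0.4346, -0.1831, 0.2095]
tcp_rot: [0.0, 0.17, 0.985, 0.0]
contact_force: [0.2, 0.1, 0.0]
grip_width: 0.0854
grip_force: 0.0
tab 302 [ 0.4321 -0.2159  0.0516] ((432.3898010253906, -216.02906799316406), (25.968530654907227, 16.41383934020996), 66.14329528808594)
plate 1208 [ 0.4714 -0.2336  0.0055] ((468.07513427734375, -233.14031982421875), (43.1904411315918, 93.88232421875), 65.7641372680664)
[ 0.43457863 -0.18308825  0.20941617] [2.60303264e-05 1.70145869e-01 9.85418886e-01 3.96855446e-05]
```

View pics/w5.png

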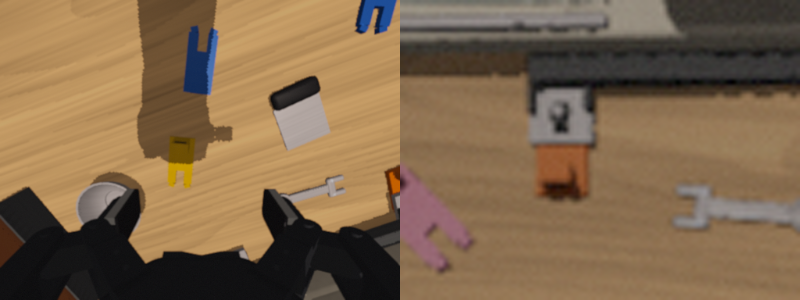

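On the left of the picture, the wrist view shows the yellow shim at (181,160), free between the open fingers. On the right, the top view shows the orange shim seated under the left foot at (562,165), its tab in front of the plate.

```bash
python3 -m handwheel '[[-2,-33,-10,-4.4],[-2,-33,-40,-4.4],[-2,-33,-75,-4.4],[-2,-33,-105,-4.4],[-2,-33,-130,-4.4]]' -1 40; python3 -m handwheel '[[0,0,-15,0],[0,0,-30,0],[0,0,-45,0],[0,0,-56,0],[0,0,-60,0]]'
python3 -m handwheel '[[0,0,0,0],[0,0,0,0],[0,0,0,0],[0,0,0,0],[0,0,0,0]]'
```

```text
time: 16.8
ee_pos: [0.4317, -0.2162, 0.0769]
tcp_rot: [-0.001, 0.208, 0.978, 0.0]
contact_force: [0.9, 0.0, -0.5]
grip_width: 0.0854
grip_force: 0.0
time: 17.22
ee_pos: [0.4315, -0.2162, 0.0176]
tcp_rot: [-0.001, 0.208, 0.978, 0.0]
contact_force: [0.5, -0.3, 0.7]
grip_width: 0.0853
grip_force: 0.0
time: 17.63
ee_pos: [0.4325, -0.2172, 0.02]
tcp_rot: [0.001, 0.209, 0.978, -0.0]
contact_force: [-0.7, -0.3, 0.3]
grip_width: 0.0856
grip_force: 0.0
```

```bash
python3 -m handwheel '[[0,0,0,0],[0,0,0,0],[0,0,0,0],[0,0,0,0],[0,0,0,0]]' 1 50; python3 -m handwheel '[[0,0,0,0],[0,0,0,0],[0,0,10,0],[0,0,30,0],[0,0,60,0]]'
python3 -m handwheel '[[30,1,0,6],[60,2,0,12],[90,3,0,18],[120,4,0,24],[145,4,0,28.2]]'
python3 -m handwheel '[[0,0,-20,0],[0,0,-40,0],[0,0,-50,0],[0,0,-54,0],[0,0,-54,0]]'
python3 -m handwheel '[[0,0,-2,0],[0,0,-4,0],[0,0,-5,0],[0,0,-6,0],[0,0,-6,0]]'
python3 - <<'E'
from h import *
f=grab("side"); P=[]
cv2.imwrite("pics/s2.png",cv2.resize(f[0][150:270,220:370],(750,600),interpolation=cv2.INTER_CUBIC)[:,:,::-1]); print(bot.get_obs()["contact_force"],bot.get_obs()["ee_pos"])
E
```

```text
time: 18.05
ee_pos: [0.4321, -0.217, 0.0193]
tcp_rot: [-0.0, 0.209, 0.978, -0.0]
contact_force: [-0.7, 0.9, 12.3]
grip_width: 0.0253
grip_force: 17.4
time: 18.47
ee_pos: [0.4306, -0.2163, 0.0782]
tcp_rot: [-0.002, 0.209, 0.978, 0.001]
contact_force: [1.4, 0.0, -1.3]
grip_width: 0.0254
grip_force: 49.3
time: 18.88
ee_pos: [0.5789, -0.2127, 0.0796]
tcp_rot: [0.0, -0.039, 0.999, -0.0]
contact_force: [-0.7, 0.5, -1.1]
grip_width: 0.0253
grip_force: 49.3
time: 19.3
ee_pos: [0.5764, -0.2129, 0.0246]
tcp_rot: [-0.001, -0.036, 0.999, 0.0]
contact_force: [-0.2, 0.3, -0.7]
grip_width: 0.0251
grip_force: 49.3
time: 19.72
ee_pos: [0.5772, -0.2131, 0.0196]
tcp_rot: [0.0, -0.036, 0.999, -0.0]
contact_force: [-0.4, 0.9, -1.7]
grip_width: 0.0251
grip_force: 49.3
[ 0.36315187  0.81377316 -0.64767221] [ 0.57714641 -0.21307628  0.01956932]
```

View pics/s2.png

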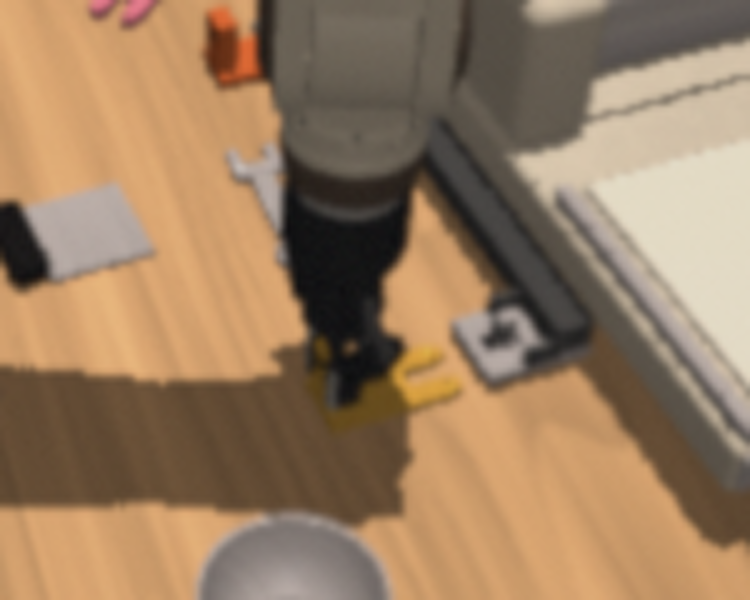

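The side view shows the yellow prong tips at (451,368), lined up just in front of the right foot plate at (474,355). I'll settle the shim onto the bench and feel forward.

```bash
python3 -m handwheel '[[0,0,-0.3,0],[0,0,-0.5,0],[0,0,-0.5,0],[0,0,-0.5,0],[0,0,-0.5,0]]'
python3 -m handwheel '[[2,0.15,0,0],[4,0.3,0,0],[6,0.45,0,0],[8,0.6,0,0],[9,0.66,0,0]]'
python3 -m handwheel '[[0.8,0.06,0,0],[1.6,0.12,0,0],[2.4,0.18,0,0],[3.2,0.24,0,0],[4,0.3,0,0]]'
```

```text
time: 20.18
ee_pos: [0.5772, -0.2131, 0.0195]
tcp_rot: [0.0, -0.036, 0.999, -0.0]
contact_force: [-2.4, 1.0, 6.0]
grip_width: 0.025
grip_force: 50.0
time: 20.6
ee_pos: [0.5862, -0.2126, 0.0195]
tcp_rot: [0.0, -0.036, 0.999, -0.0]
contact_force: [-4.5, -0.7, 6.9]
grip_width: 0.0257
grip_force: 50.1
time: 21.02
ee_pos: [0.59, -0.2123, 0.0195]
tcp_rot: [0.0, -0.036, 0.999, -0.0]
contact_force: [-3.8, 0.3, 5.4]
grip_width: 0.0253
grip_force: 50.1
```

```bash
python3 -m handwheel '[[0.8,0.06,0,0],[1.6,0.12,0,0],[2.4,0.18,0,0],[3.2,0.24,0,0],[4,0.3,0,0]]'
```

```text
time: 21.43
ee_pos: [0.594, -0.212, 0.0195]
tcp_rot: [0.0, -0.036, 0.999, -0.0]
contact_force: [-3.7, 0.3, 5.9]
grip_width: 0.0254
grip_force: 50.1
```

```bash
python3 -m handwheel '[[1.5,0.11,0,0],[3,0.22,0,0],[4.5,0.33,0,0],[6,0.44,0,0],[7,0.51,0,0]]'
python3 -m handwheel '[[1.5,0.11,0,0],[3,0.22,0,0],[4.5,0.33,0,0],[6,0.44,0,0],[7,0.51,0,0]]'
```

```text
time: 21.85
ee_pos: [0.6011, -0.2115, 0.0195]
tcp_rot: [0.0, -0.036, 0.999, -0.0]
contact_force: [-3.5, -0.6, 5.6]
grip_width: 0.0252
grip_force: 50.1
time: 22.27
ee_pos: [0.6081, -0.211, 0.0195]
tcp_rot: [0.0, -0.036, 0.999, -0.0]
contact_force: [-4.2, 0.7, 5.8]
grip_width: 0.0254
grip_force: 50.1
```

```bash
python3 -m handwheel '[[1.5,0.11,0,0],[3,0.22,0,0],[4.5,0.33,0,0],[6,0.44,0,0],[7,0.51,0,0]]'
python3 -m handwheel '[[1.5,0.11,0,0],[3,0.22,0,0],[4.5,0.33,0,0],[6,0.44,0,0],[7,0.51,0,0]]'
```

```text
time: 22.68
ee_pos: [0.6151, -0.2105, 0.0195]
tcp_rot: [0.0, -0.036, 0.999, -0.0]
contact_force: [-4.4, -0.3, 5.4]
grip_width: 0.0257
grip_force: 50.1
time: 23.1
ee_pos: [0.6221, -0.21, 0.0195]
tcp_rot: [0.0, -0.036, 0.999, -0.0]
contact_force: [-3.7, -0.8, 6.3]
grip_width: 0.0254
grip_force: 50.1
```

```bash
python3 -m handwheel '[[0.8,0.06,0,0],[1.6,0.12,0,0],[2.4,0.18,0,0],[3.2,0.24,0,0],[4,0.3,0,0]]'
python3 -m handwheel '[[0.8,0.06,0,0],[1.6,0.12,0,0],[2.4,0.18,0,0],[3.2,0.24,0,0],[4,0.3,0,0]]'
```

```text
time: 23.52
ee_pos: [0.626, -0.2097, 0.0195]
tcp_rot: [0.0, -0.036, 0.999, -0.0]
contact_force: [-4.2, -1.6, 5.3]
grip_width: 0.0251
grip_force: 50.1
time: 23.93
ee_pos: [0.63, -0.2094, 0.0195]
tcp_rot: [0.0, -0.036, 0.999, -0.0]
contact_force: [-3.4, 0.3, 5.9]
grip_width: 0.0251
grip_force: 50.1
```

Travel is 53 mm. From here I'll take 1.5 mm steps until it touches.

```bash
python3 -m handwheel '[[0.3,0.02,0,0],[0.6,0.04,0,0],[0.9,0.07,0,0],[1.2,0.09,0,0],[1.5,0.11,0,0]]'
```

```text
time: 24.35
ee_pos: [0.6315, -0.2093, 0.0195]
tcp_rot: [0.0, -0.036, 0.999, -0.0]
contact_force: [-4.7, -0.2, 6.0]
grip_width: 0.0252
grip_force: 50.1
```

```bash
python3 -m handwheel '[[0.3,0.02,0,0],[0.6,0.04,0,0],[0.9,0.07,0,0],[1.2,0.09,0,0],[1.5,0.11,0,0]]'
```

```text
time: 24.77
ee_pos: [0.633, -0.2092, 0.0195]
tcp_rot: [0.0, -0.036, 0.999, -0.0]
contact_force: [-3.5, -0.1, 6.0]
grip_width: 0.0255
grip_force: 50.1
```

```bash
python3 -m handwheel '[[0.3,0.02,0,0],[0.6,0.04,0,0],[0.9,0.07,0,0],[1.2,0.09,0,0],[1.5,0.11,0,0]]'
```

```text
time: 25.18
ee_pos: [0.6345, -0.209, 0.0195]
tcp_rot: [0.0, -0.036, 0.999, -0.0]
contact_force: [-4.0, -0.7, 6.4]
grip_width: 0.0252
grip_force: 50.1
```

```bash
python3 -m handwheel '[[0.3,0.02,0,0],[0.6,0.04,0,0],[0.9,0.07,0,0],[1.2,0.09,0,0],[1.2,0.09,0,0]]'
```

```text
time: 25.6
ee_pos: [0.6358, -0.209, 0.0195]
tcp_rot: [0.0, -0.036, 0.999, -0.0]
contact_force: [-4.2, 0.1, 5.9]
grip_width: 0.0256
grip_force: 50.1
```

```bash
python3 -m handwheel '[[0.3,0.02,0,0],[0.6,0.04,0,0],[0.9,0.07,0,0],[1.2,0.09,0,0],[1.2,0.09,0,0]]'
```

```text
time: 26.02
ee_pos: [0.637, -0.2089, 0.0195]
tcp_rot: [0.0, -0.036, 0.999, -0.0]
contact_force: [-4.0, -0.8, 5.8]
grip_width: 0.025
grip_force: 50.1
```

```bash
python3 -m handwheel '[[0.3,0.02,0,0],[0.6,0.04,0,0],[0.9,0.07,0,0],[1.2,0.09,0,0],[1.2,0.09,0,0]]'
```

```text
time: 26.43
ee_pos: [0.6381, -0.2088, 0.0195]
tcp_rot: [0.0, -0.036, 0.999, -0.0]
contact_force: [-4.5, -0.8, 4.5]
grip_width: 0.0251
grip_force: 50.1
```

```bash
python3 -m handwheel '[[0.3,0.02,0,0],[0.6,0.04,0,0],[0.9,0.07,0,0],[1.2,0.09,0,0],[1.2,0.09,0,0]]'
```

```text
time: 26.85
ee_pos: [0.6394, -0.2087, 0.0195]
tcp_rot: [0.0, -0.036, 0.999, -0.0]
contact_force: [-3.5, -0.4, 6.0]
grip_width: 0.0255
grip_force: 50.1
```

```bash
python3 -m handwheel '[[0.3,0.02,0,0],[0.6,0.04,0,0],[0.9,0.07,0,0],[1,0.07,0,0],[1,0.07,0,0]]'
```

```text
time: 27.27
ee_pos: [0.6403, -0.2087, 0.0195]
tcp_rot: [0.0, -0.036, 0.999, -0.0]
contact_force: [-3.7, -0.2, 5.2]
grip_width: 0.0255
grip_force: 50.1
```

```bash
python3 -m handwheel '[[0.3,0.02,0,0],[0.6,0.04,0,0],[0.9,0.07,0,0],[1.2,0.09,0,0],[1.2,0.09,0,0]]'
```

```text
time: 27.68
ee_pos: [0.6407, -0.2086, 0.0195]
tcp_rot: [-0.001, -0.036, 0.999, -0.0]
contact_force: [-8.0, -0.5, 8.3]
grip_width: 0.0251
grip_force: 50.4
```

```bash
python3 -m handwheel '[[0.3,0.02,0,0],[0.6,0.04,0,0],[0.9,0.07,0,0],[1,0.07,0,0],[1,0.07,0,0]]'
```

```text
time: 28.1
ee_pos: [0.6407, -0.2086, 0.0195]
tcp_rot: [-0.002, -0.035, 0.999, -0.0]
contact_force: [-13.8, -0.9, 11.1]
grip_width: 0.0253
grip_force: 50.7
```

The yellow shim has met its bolt, with about 10 N on it. Next I'll release, rise, back off and check.

```bash
python3 -m handwheel '[[0,0,0,0],[0,0,0,0],[0,0,0,0],[0,0,0,0],[0,0,0,0]]' 0 40
python3 -m handwheel '[[0,0,10,0],[0,0,20,0],[0,0,40,0],[0,0,75,0],[0,0,110,0]]'
python3 -m handwheel '[[-40,10,10,0],[-80,20,20,0],[-120,30,40,0],[-160,40,60,0],[-200,50,80,0]]'
python3 -m handwheel '[[-30,20,10,0],[-60,50,20,0],[-60,80,40,0],[-60,110,40,0],[-60,110,40,0]]'
python3 - <<'E'
from h import *
def ld(n): z=np.load(n); return z
g=grab("top"); s=grab("side")
P=[cv2.resize(i,(400,300),interpolation=cv2.INTER_CUBIC) for i in(g[0][115:235,150:310],s[0][130:265,210:390])]
cv2.imwrite("pics/fin.png",np.hstack(P)[:,:,::-1]); print(bot.get_obs()["ee_pos"])
E
```

```text
time: 28.52
ee_pos: [0.6427, -0.2082, 0.0186]
tcp_rot: [0.0, -0.036, 0.999, 0.0]
contact_force: [0.1, -0.3, -0.3]
grip_width: 0.043
grip_force: 0.0
time: 28.93
ee_pos: [0.642, -0.208, 0.1303]
tcp_rot: [-0.001, -0.036, 0.999, 0.0]
contact_force: [0.6, 0.3, 0.4]
grip_width: 0.0427
grip_force: 0.0
time: 29.35
ee_pos: [0.453, -0.1607, 0.2045]
tcp_rot: [0.001, -0.036, 0.999, -0.0]
contact_force: [0.0, 0.4, 0.4]
grip_width: 0.0428
grip_force: 0.0
time: 29.77
ee_pos: [0.3946, -0.048, 0.2457]
tcp_rot: [0.003, -0.037, 0.999, 0.0]
contact_force: [-0.2, 0.3, 0.0]
grip_width: 0.0429
grip_force: 0.0
[ 0.39486892 -0.05052278  0.24413806]
```

View pics/fin.png

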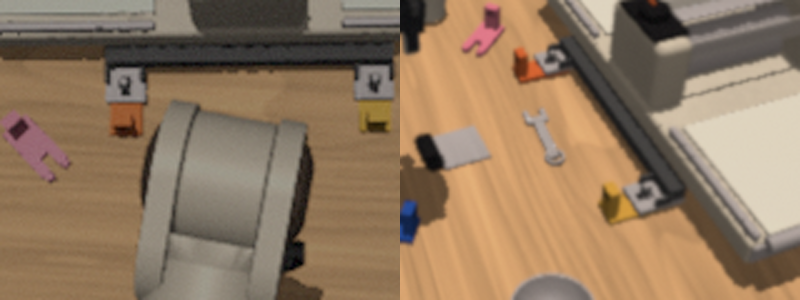

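Both shims sit under their feet: orange at (126,120) on the left and yellow at (376,115) on the right. The spanner, scraper and look-alikes have not moved.

```bash
python3 -c "from cell import bot; print(bot.hand_in())"
```

```text
the job is handed in; nothing more can be done
None
```

The job is handed in: the thick orange shim is against the left foot's bolt and the thin yellow one against the right foot's bolt. Both are released, wrist force stayed under 15 N at both bolts, the clock stood at about 30 s, and nothing else in the final views of the feet looked moved.

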